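# Third hand: press a wood block against a sprung end plate

## Robot

A 7-joint arm with a two-finger parallel gripper is mounted at the origin on a cart in front of the work surface, level with it; the furniture and walls round the work are solid. World frame = base frame: x ahead of the robot, y to its left, z up, the work surface at z = 0. Lengths are in m, angles in rad, forces in N, time in s.
With the tool pointing down it reaches from about 0.425 to 0.925 m from the base axis. Payload 6.8 kg.
Tool frame: the origin (TCP) lies between the finger pads; the fingertips stand 17 mm ahead of it and the grasp point (between the pads) lies 2 mm behind it; y points along the fingers, x is the direction in which the jaws open and shut, and the axes are right-handed (so a half turn about y gives the same grasp; the last joint's range is limited). The gripper opens to 88 mm and grips with 3 to 60 N. Pads are 20 mm wide; open, the fingers measure 115 mm over their backs; the gripper's body (75 mm by 178 mm) begins 61 mm behind the grasp point.
Start: joints at [-1.374, 0.477, 0.022, 1.555, -0.011, 1.109, -0.083], TCP at [0.203, 0.644, 0.24] pointing down, gripper open.
Joint ranges: [-2.96, 2.96], [-0.34, 2.1], [-1.41, 1.46], [0.24, 2.44], [-1.37, 4.51], [0.17, 1.92], [-2.96, 2.96]. Speed limits (rad/s): [2.39, 2.39, 3.14, 3.14, 3.14, 3.14, 3.14].

## Interface

Orientations are given as a rotation vector (axis times angle).
In Python, from cell import arm gives the robot as it stands.
- The arm moves only by the tool jog_arm, never from a script. Its argument "rows" is a list that holds one entry, the list of rows, each a list of 4 numbers: the shift along the world's x, y, z in mm, then the turn about the world's z in rad. In form: [[[tx, ty, tz, spin], ...]]. A call has 1 to 12 rows; each row shifts and turns the commanded pose from where the row before left it; what a row does not reach is not made up. A row lasts 1/12 s, in which the tool goes at most 41.7 mm and 7.16 degrees, less where a joint would pass 70% of its speed; a pose out of reach is approached as far as the arm can. A call is refused whole if a number of a shift passes 41.7 or a number of a turn 0.125, either way. A call with a gripper value outside its range is refused whole. "gripper" is the closure, from 0 (fully open) to 1 (shut), set as the call begins (left out, the last holds). The fingers move at their own pace and stop on an object; "squeeze" is the grip in N (left out, the last holds). Time passes only in rows, so rows that do not move let the fingers close. It gives the time, the measured TCP pose, the force and the opening at its end, in the units of the state.
- arm.get_state(): the state, without advancing time (a new reading comes with each control period).
- arm.capture(name): name is "side" or "top" or "wrist"; returns a dict with "image" (420x560x3 uint8, red, green, blue), "mtx" (3x3 intrinsics, pixels), "R" (3x3) and "t" (3): a world point X has camera coordinates R X + t. Camera axes: x right, y down, z forward; pixel columns grow to the right and rows downward; lengths in m; the calibration is good to about 2 mm. A picture is of the moment at which its call begins. There is no depth.
- arm.job_done(): hands the job in, once; it reports no verdict.
Trained networks look in a picture, given as the dict that the camera call returned (one of the last four; its "shot" number tells which), for a name from the list of things; names that differ only in an ending like _2 or _b are one class to them, and where a whole thing is asked for, a point or a joint stands for the part that bears it (a point fixed in the world has none). Each returns a list of dicts, best first, with "confidence" (0 to 1); they miss things now and then, are a little off and sometimes report something else, mostly with a low value. They report only what shows in the picture. A call takes as long as a camera call. They do not tell look-alikes from the thing itself.
- arm.look_for(picture, thing): "rect" ([left, top, width, height] in pixels, round what is visible of it).
The state is a dict: "t": time; "joint_pos": joint angles; "joint_velocities": joint speeds; "tau": joint torques, N m; "ee_pos": TCP position; "ee_rot": TCP orientation; "force": force on the tool from outside, world axes, zero at the start; "moment": the same for the moment, N m; "width": finger opening in m.
Only numpy, scipy, OpenCV 4.12 (cv2) and the standard library are available. Lean on these libraries where they do the work, as an engineer would, in place of code of your own. Each camera call takes 0.05 s, during which the arm holds its last target.

## Task

Be my third hand: lay the wood block flat on the bed of the plywood jig, lengthwise, with its long side flush along the low aluminium side rail, and press its end squarely against the steel end plate until the orange pointer stands in the green band, never as far as the red mark. Hold it there with a steady push for at least three seconds so that I can screw the plate on, and finish still holding it pressed: do not let go or back off. Leave the other things on the bench where they are.

Things in the scene. Friction and masses are not known exactly. Their poses are not given: they have to be found in the camera images.
- wood_block: Loose plain wooden block, 45 mm (its x) by 96 mm (its y, the long side) by 35 mm high, about 0.1 kg, lying flat on the bench at the start, on the other side (left or right) from the jig. Origin: centre of its underside; z up. Either end may face the plate.
- jig: Jig fixed to the bench. Plywood base 285 mm long (x -110 to +175 mm), 105 mm wide (y -55 to +50 mm); its top, the bed, is 18 mm above the origin, which lies on the bench. x = pressing direction, away from the robot, towards the steel plate; y left; z up. Grey spring housing (80 mm wide, 32 mm high above the bed) from x = +113 mm.
- rail_face (a point): Foot of the guiding face of the aluminium side rail, on the bed, at x = 0, y = +22.5 mm, z = +18 mm of the jig; same axes. The rail is on the left of the bed, 8 mm high, 14 mm thick, from x = -100 to +55 mm; its face looks to -y. A block flush with it is centred on the jig's y = 0. Fingers beside the block must stay above the rail.
- plate (a joint): Slide of the sprung end plate: how far it is pushed in, in m, along the jig's +x; 0 at rest, hard stop at 0.036. The push needed is 2 N + 400 N/m x value. The green band is pointer values 0.012 to 0.022 (about 7 to 11 N); the red mark begins at 0.030.
- plate_face (a point): Centre of the front face of the upright steel end plate (60 mm wide, 38 mm high, two screw holes), 20 mm above the bed; at rest at x = +60 mm, y = 0 of the jig, moving with the plate. The face looks to the jig's -x.
- pointer_tip (a point): Tip of the orange pointer on the plate's carriage, which slides over the scale on top of the spring housing: white scale, green band 10 mm wide, then a red mark 10 mm wide further from the robot. At rest at x = +125 mm of the jig; the green band spans x = +137 to +147 mm, the red mark starts at +155.5 mm.
- screwdriver_b: Bystander: screwdriver with red handle, 175 mm, lying near the front edge of the bench. Origin: middle of its underside.
- tape_measure: Bystander: yellow and black tape measure, 35 x 89 x 63 mm, near the front edge of the bench. Origin: middle of its underside.
- tape_roll: Bystander: roll of masking tape lying flat, 104 mm across, 25 mm high, near the front edge of the bench. Origin: middle of its underside.
Mind the look-alikes: they are no part of the job. Leave any pink look-alike of the wood_block alone.

How it is judged:
On the way:
1. block flat on the bed, flush with the rail, held pressed against the plate with the pointer in the green band for 3 s (value of joint plate between 0.012 and 0.022 m and contact force between wood_block and plate between 4 and 15 N and contact force between the fingers and wood_block above 1.5 N and y of wood_block in the frame of jig between -0.003 and 0.002 m and z of wood_block in the frame of jig between 0.0155 and 0.0205 m and angle between the y axis of wood_block and the x axis of jig, either way round below 0.05 rad and angle between wood_block's own z axis and vertical below 0.05 rad and linear speed of wood_block below 0.008 m/s and velocity of joint plate between -0.006 and 0.006 m/s), for 2.7 s.
At the end, for the whole second after the job is handed in: Fingers still hold the block: flat on the bed (2.5 mm, 0.05 rad), long side within 3 mm and 0.05 rad of the rail, pressing the end plate with 4 to 15 N, plate in by 12 to 22 mm, all steady. It has lasted about 3 s (2.7 checked) and goes on through the last second (all of step 1); the arm keeps its last pose, push and grip.
It fails at once if the plate was pushed in to the red mark (value of joint plate above 0.031 m).
It fails at once if a bystander was moved by more than 30 mm (distance of any of screwdriver_b, tape_measure, tape_roll from where it was at the start of the episode above 0.03 m).
It also fails if it takes over 58 s, if anything falls off the work surface, if the arm or the gripper's body presses on something with over 40 N, if the wrist force passes 120 N, or if a joint passes its speed limit or range.

## Working session

There is one attempt and no reset: what is moved stays moved. The work goes in short steps, Python scripts to look and compute and a tool call to move; the robot and the scene stay as the last step left them, time stands still between calls to the robot, and variables do not carry over. Pictures are saved under pics/ and viewed, and the job is handed in when it is done.

Besides the shell and the picture viewer there is one more tool, called after "Request:" by a JSON object that holds its "api" and its "payload". jog_arm: Moves the arm, as the interface text tells. Its arguments: {"type":"object","properties":{"rows":{"type":"array"},"gripper":{"type":"number"},"squeeze":{"type":"number"}},"required":["rows"]}

```bash
mkdir -p pics; ls; cat > h.py <<'E'
import numpy as np,cv2,sys
from cell import arm
def shot(cam,name):
    p=arm.capture(cam); cv2.imwrite(f'pics/{name}.png',p['image'][:,:,::-1]); return p
def px(p,X):
    c=np.array(p['R'])@np.array(X,float)+np.array(p['t']); q=np.array(p['mtx'])@c; return q[:2]/q[2]
def ray(p,u,v,z):
    R=np.array(p['R']);t=np.array(p['t']);d=R.T@np.linalg.solve(np.array(p['mtx']),[u,v,1.]);c=-R.T@t
    return c+d*(z-c[2])/d[2]
E
python3 - <<'E'
from h import *
print({k:np.round(v,3) for k,v in arm.get_state().items()})
for c in ['top','side']:
    p=shot(c,c+'0'); print(c,np.round(-np.array(p['R']).T@p['t'],3),p['mtx'])
    for n in ['wood_block','jig','plate','tape_roll','tape_measure','screwdriver_b']:
        print(n,[(np.round(d['rect']),round(d['confidence'],2)) for d in arm.look_for(p,n)])
E
```

```text
pics
{'t': np.float64(0.0), 'joint_pos': array([-1.374,  0.478,  0.022,  1.556, -0.011,  1.109, -0.083]), 'joint_velocities': array([ 0.001, -0.001, -0.001, -0.   , -0.001, -0.001,  0.001]), 'tau': array([-0.0000e+00, -5.8285e+01,  1.5350e+00, -2.7260e+01, -5.4000e-02,
        1.7000e-02,  0.0000e+00]), 'ee_pos': array([0.202, 0.643, 0.239]), 'ee_rot': array([-1.339, -0.981,  0.983]), 'force': array([ 0.477, -0.026, -0.441]), 'moment': array([ 0.016, -0.006, -0.002]), 'width': np.float64(0.088)}
top [0.334 0.021 1.103] [[442.85187203   0.         275.11786571]
 [  0.         442.85187203 211.7370603 ]
 [  0.           0.           1.        ]]
wood_block [(array([156., 133.,  37.,  28.]), 0.88), (array([123., 196.,  44.,  18.]), 0.78), (array([174., 182.,  42.,  20.]), 0.72)]
jig [(array([394., 123.,  51., 119.]), 0.63)]
plate [(array([406., 149.,  32.,  23.]), 0.74)]
tape_roll [(array([408., 149.,  31.,  24.]), 0.52)]
tape_measure [(array([245., 264.,  38.,  16.]), 0.64)]
screwdriver_b [(array([344., 273.,  75.,   8.]), 0.76), (array([408., 148.,  33.,  25.]), 0.71)]
side [0.526 0.939 0.796] [[448.18309289   0.         279.83540418]
 [  0.         448.18309289 215.19392436]
 [  0.           0.           1.        ]]
wood_block [(array([256., 325.,  20.,  49.]), 0.87), (array([188., 293.,  25.,  50.]), 0.81), (array([243., 279.,  16.,  44.]), 0.66)]
jig [(array([208., 152.,  87.,  29.]), 0.92)]
plate [(array([228., 155.,  20.,  19.]), 0.78)]
tape_roll [(array([325., 278.,  45.,  42.]), 0.92)]
tape_measure [(array([322., 226.,  23.,  33.]), 0.66)]
screwdriver_b [(array([324., 169.,  10.,  33.]), 0.63)]
```

View pics/top0.png

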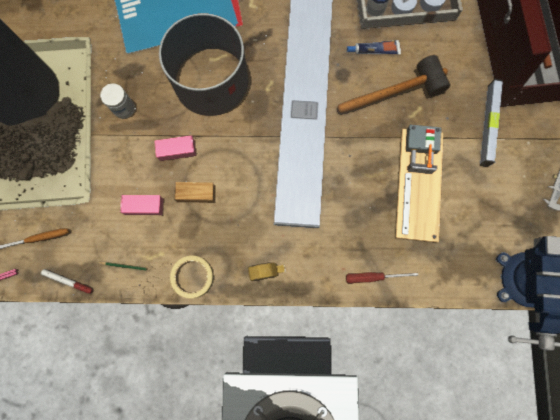

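View pics/side0.png

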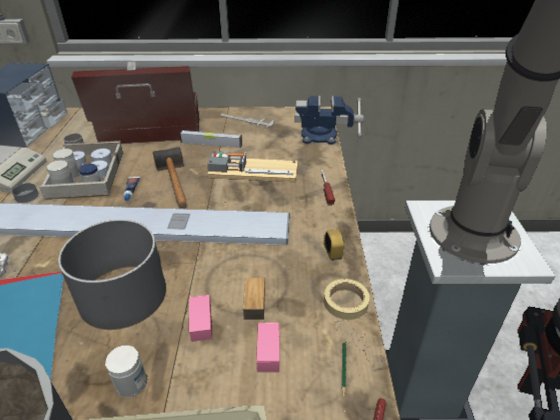

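```bash
python3 - <<'E'
from h import *
p=shot('wrist','wrist0')
t=cv2.imread('pics/top0.png');cv2.imwrite('pics/topa.png',cv2.resize(t[110:230,100:230],None,fx=5,fy=5,interpolation=cv2.INTER_CUBIC))
cv2.imwrite('pics/topb.png',cv2.resize(t[115:250,380:460],None,fx=4.4,fy=4.4,interpolation=cv2.INTER_CUBIC))
E
```

```text
(no output)
```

View pics/topa.png

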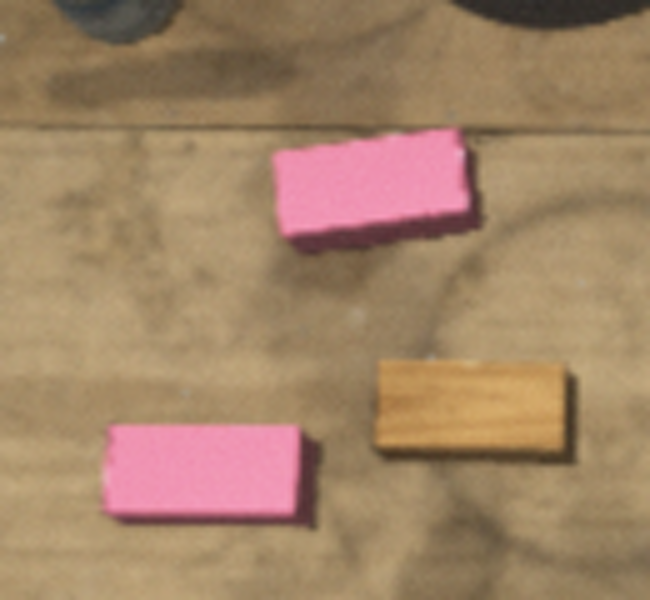

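View pics/topb.png

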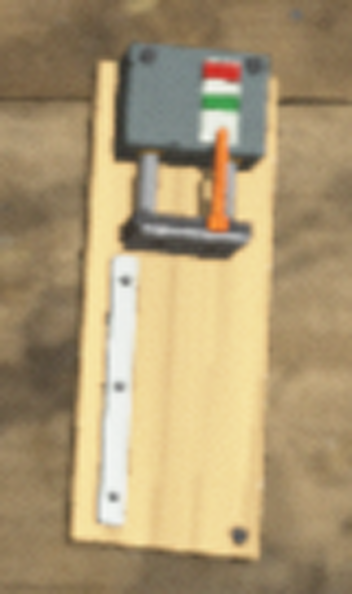

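View pics/wrist0.png

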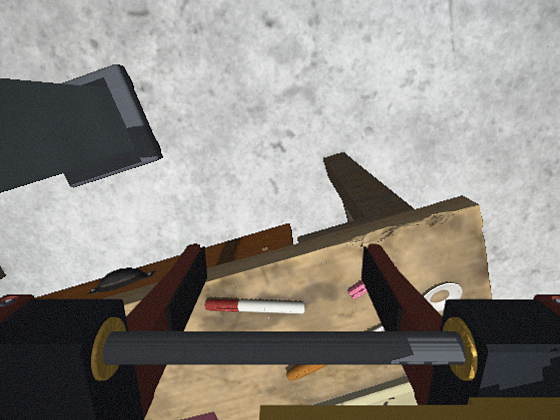

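The top view shows the plain wood block at about (195,191), with two pink look-alikes at (174,147) and (141,205). The jig is at about (420,185) and tilted slightly, with its plate near (424,168). The networks' tape_roll hit on the jig is false. Next I fit the poses.

```bash
cat >> h.py <<'E'
from scipy.optimize import least_squares
from scipy.spatial.transform import Rotation as Rn
def fit(obs,x0):
    # obs: list of (p, uv, localXYZ)
    def f(q):
        c,s=np.cos(q[2]),np.sin(q[2]);r=[]
        for p,uv,L in obs:
            r+=list(px(p,[q[0]+c*L[0]-s*L[1],q[1]+s*L[0]+c*L[1],L[2]])-uv)
        return r
    s=least_squares(f,x0,x_scale=[.01,.01,.01],loss='soft_l1'); return s.x,np.array(f(s.x)).reshape(-1,2)
E
python3 - <<'E'
from h import *
print(Rn.from_rotvec(arm.get_state()['ee_rot']).as_matrix().round(2))
p=arm.capture('top')
A=lambda u,v:(100+(u+.5)/5-.5,110+(v+.5)/5-.5)
B=lambda u,v:(380+(u+.5)/4.4-.5,115+(v+.5)/4.4-.5)
b=[ray(p,*A(*c),.035) for c in [(377,360),(566,364),(564,452),(375,446)]]
for c in b: print(c.round(4))
# block: long y. local x=45,y=96; image up=+x? left=+y
o=[(p,A(*c),L) for c,L in zip([(377,360),(566,364),(564,452),(375,446)],[(.0225,.048,.035),(.0225,-.048,.035),(-.0225,-.048,.035),(-.0225,.048,.035)])]
q,r=fit(o,[.37,.2,0]);print('block',q.round(4),r.round(1).tolist())
o=[(p,B(*c),L) for c,L in zip([(100,62),(72,541),(259,556),(274,80),(99,522),(124,524),(138,258),(113,256)],
 [(.175,.05,.018),(-.11,.05,.018),(-.11,-.055,.018),(.175,-.055,.018),(-.1,.0365,.026),(-.1,.0225,.026),(.055,.0225,.026),(.055,.0365,.026)])]
q,r=fit(o,[.35,-.3,0]);print('jig',q.round(4),r.round(1).tolist())
for n,u,v in [('bucketR',243,70),('bucketbot',205,112),('pink',174,156),('pink2',160,195)]:
  print(n,ray(p,u,v,.03).round(3))
s=cv2.imread('pics/side0.png')
cv2.imwrite('pics/sidea.png',cv2.resize(s[140:190,200:305],None,fx=7,fy=7,interpolation=cv2.INTER_CUBIC))
cv2.imwrite('pics/sideb.png',cv2.resize(s[265:330,230:280],None,fx=9,fy=9,interpolation=cv2.INTER_CUBIC))
E
```

```text
[[ 0.3   0.   -0.95]
 [ 0.95  0.    0.3 ]
 [ 0.   -1.    0.  ]]
[0.6098 0.2928 0.035 ]
[0.6088 0.1981 0.035 ]
[0.564  0.1972 0.035 ]
[0.5659 0.2913 0.035 ]
block [ 0.5871  0.2449 -0.0087] [[0.1, -0.1], [0.6, -0.1], [0.1, -0.1], [-0.7, 0.3]]
jig [ 0.584  -0.3147 -0.0892] [[-0.7, -0.5], [-0.4, -0.1], [0.1, 0.9], [0.8, -0.8], [0.0, 0.3], [0.1, 0.5], [-0.0, -0.1], [0.1, -0.2]]
bucketR [0.916 0.132 0.03 ]
bucketbot [0.797 0.227 0.03 ]
pink [0.678 0.301 0.03 ]
pink2 [0.576 0.33  0.03 ]
```

View pics/sidea.png

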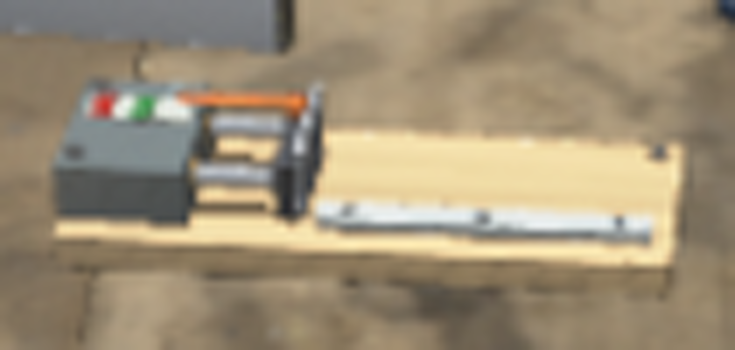

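View pics/sideb.png

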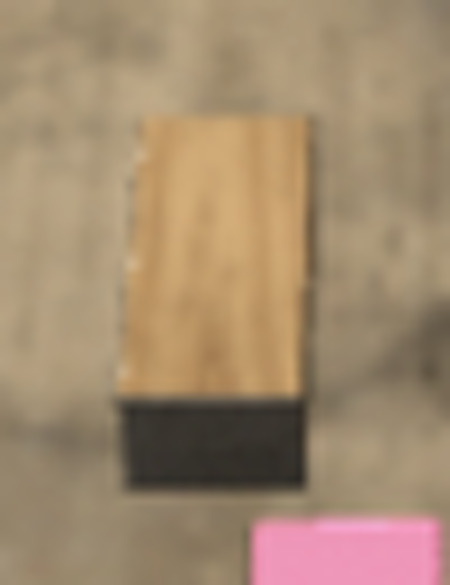

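```bash
python3 - <<'E'
from h import *
p=arm.capture('top');s=arm.capture('side')
A=lambda u,v:(100+(u+.5)/5-.5,110+(v+.5)/5-.5)
B=lambda u,v:(380+(u+.5)/4.4-.5,115+(v+.5)/4.4-.5)
C=lambda u,v:(200+(u+.5)/7-.5,140+(v+.5)/7-.5)
D=lambda u,v:(230+(u+.5)/9-.5,265+(v+.5)/9-.5)
o1=[(p,A(*c),L) for c,L in zip([(377,360),(566,364),(564,452),(375,446)],[(.0225,.048,.035),(.0225,-.048,.035),(-.0225,-.048,.035),(-.0225,.048,.035)])]
o2=[(s,D(*c),L) for c,L in zip([(143,116),(308,116),(302,400),(118,400),(125,488),(303,488)],[(.0225,-.048,.035),(-.0225,-.048,.035),(-.0225,.048,.035),(.0225,.048,.035),(.0225,.048,.0),(-.0225,.048,.0)])]
for o in (o1,o2,o1+o2):
  q,r=fit(o,[.37,.2,0]);print('block',q.round(4),np.abs(r).max().round(1))
o1=[(p,B(*c),L) for c,L in zip([(100,62),(72,541),(259,556),(274,80),(99,522),(124,524),(138,258),(113,256)],
 [(.175,.05,.018),(-.11,.05,.018),(-.11,-.055,.018),(.175,-.055,.018),(-.1,.0365,.026),(-.1,.0225,.026),(.055,.0225,.026),(.055,.0365,.026)])]
o2=[(s,C(*c),L) for c,L in zip([(668,264),(683,143),(55,236),(650,229),(318,212)],
 [(-.11,.05,.018),(-.11,-.055,.018),(.175,.05,.018),(-.1,.0365,.026),(.055,.0365,.026)])]
for o in (o1,o2,o1+o2):
  q,r=fit(o,[.58,-.3,0]);print('jig',q.round(4),r.round(1).tolist())
E
```

```text
block [ 0.5871  0.2449 -0.0087] 0.7
block [0.5887 0.2465 0.0008] 0.5
block [ 0.5881  0.2458 -0.0062] 1.1
jig [ 0.584  -0.3147 -0.0892] [[-0.7, -0.5], [-0.4, -0.1], [0.1, 0.9], [0.8, -0.8], [0.0, 0.3], [0.1, 0.5], [-0.0, -0.1], [0.1, -0.2]]
jig [ 0.5848 -0.315  -0.0919] [[0.5, -0.3], [0.3, -0.1], [-0.4, -0.3], [0.2, 0.1], [-0.6, 0.4]]
jig [ 0.5842 -0.3147 -0.0895] [[-0.7, -0.6], [-0.4, -0.2], [0.1, 0.8], [0.8, -0.9], [0.0, 0.2], [0.1, 0.4], [0.0, -0.2], [0.1, -0.3], [0.7, -0.3], [0.4, -0.1], [-0.3, -0.2], [0.4, 0.1], [-0.4, 0.5]]
```

Request:
{"api": "jog_arm", "payload": {"rows": [[[20, -20, 0, -0.105], [20, -20, 0, -0.105], [20, -20, 0, -0.105], [20, -20, 0, -0.105], [20, -20, 0, -0.105], [20, -20, 0, -0.105], [20, -20, 0, -0.105], [20, -20, 0, -0.105], [20, -20, 0, -0.105], [20, -20, 0, -0.105], [20, -20, 0, -0.105], [20, -20, 0, -0.105]]], "gripper": 0}}

```text
t: 1.9
ee_pos: [0.4434, 0.4029, 0.2399]
ee_rot: [-1.57, -0.001, 0.001]
force: [0.4, -0.0, 0.7]
width: 0.0876
```

Request:
{"api": "jog_arm", "payload": {"rows": [[[18, -20, 0, 0], [18, -20, 0, 0], [18, -20, 0, 0], [18, -20, -10, 0], [18, -20, -20, 0], [18, -20, -20, 0], [18, -19, -20, 0], [18.6, -18.5, -20, 0], [0, 0, -20, 0], [0, 0, -10, 0], [0, 0, 0, 0], [0, 0, 0, 0]]]}}

```text
t: 2.9
ee_pos: [0.5865, 0.2476, 0.1196]
ee_rot: [-1.571, -0.005, 0.007]
force: [0.2, 0.7, 0.2]
width: 0.0877
```

```bash
python3 - <<'E'
from h import *
p=shot('wrist','w1');print(-np.array(p['R']).T@p['t'])
for X in [(.6106,.2935,.035),(.6106,.1975,.035),(.5656,.1975,.035),(.5656,.2935,.035)]: print(px(p,X))
E
```

```text
[0.58611995 0.33161279 0.26436931]
[317.42581511 160.21817127]
[312.66206011 278.46011323]
[257.03983161 278.05934819]
[254.73156479 159.70873759]
```

View pics/w1.png

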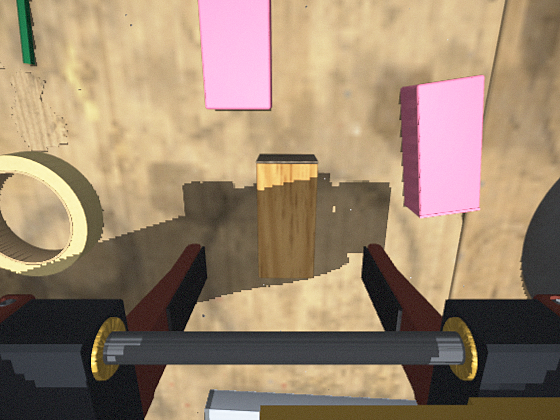

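Request:
{"api": "jog_arm", "payload": {"rows": [[[1, -1, -20, 0], [1, -1, -20, 0], [0, 0, -20, 0], [0, 0, -15, 0], [0, 0, -10, 0], [0, 0, -4, 0], [0, 0, 0, 0], [0, 0, 0, 0]]]}}

```text
t: 3.62
ee_pos: [0.5898, 0.245, 0.0318]
ee_rot: [-1.57, -0.006, 0.004]
force: [0.3, 0.5, 0.3]
width: 0.0881
```

Request:
{"api": "jog_arm", "payload": {"rows": [[[0, 0, -1.5, 0], [0, 0, 0, 0], [0, 0, 0, 0], [0, 0, 0, 0], [0, 0, 0, 0], [0, 0, 0, 0], [0, 0, 0, 0], [0, 0, 0, 0], [0, 0, 0, 0], [0, 0, 0, 0], [0, 0, 0, 0], [0, 0, 0, 0]]], "gripper": 1, "squeeze": 40}}

```text
t: 4.62
ee_pos: [0.5891, 0.2444, 0.0292]
ee_rot: [-1.571, -0.005, 0.005]
force: [-0.4, -0.4, 1.5]
width: 0.0448
```

```bash
python3 - <<'E'
from h import *
p=shot('wrist','w2')
for i in range(4):
  s=arm.get_state();print(s['ee_pos'],s['ee_rot'].__repr__(),s['force'],s['width']); arm.capture('top')
E
```

```text
[0.58909175 0.24437845 0.02918277] array([-1.57079828, -0.00453688,  0.00479262]) [-1.17671702 -0.46248352  2.85549443] 0.045131822369076355
[0.58906228 0.24438424 0.02921191] array([-1.57080733, -0.00452256,  0.00487615]) [-0.2959295  -0.06504125  1.5951944 ] 0.04478219944420309
[0.589069   0.24439778 0.0291796 ] array([-1.57080695, -0.00455768,  0.00488393]) [-0.68036982 -1.06247152  2.81180623] 0.044399177818358566
[0.58906332 0.24438207 0.02915518] array([-1.57084125, -0.00451843,  0.00488038]) [-0.5877961  -0.21421426  2.05435072] 0.044815274115390234
```

View pics/w2.png

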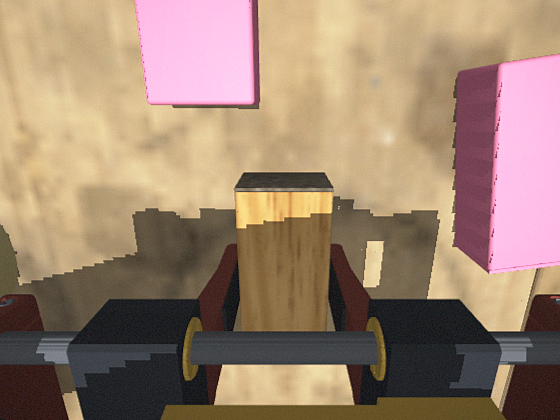

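Request:
{"api": "jog_arm", "payload": {"rows": [[[0, 0, 10, 0], [0, 0, 20, 0], [0, 0, 25, 0], [0, 0, 25, 0], [0, 0, 25, 0], [0, -10, 20, 0], [0, -20, 10, -0.07], [0, -20, 5, -0.07], [0, -20, 0, -0.07], [0, -20, 0, -0.07], [0, -20, 0, -0.07], [0, -20, 0, -0.07]]]}}

```text
t: 5.87
ee_pos: [0.5892, 0.1134, 0.1698]
ee_rot: [-1.545, 0.327, -0.328]
force: [-0.1, 0.5, -0.4]
width: 0.0448
```

Request:
{"api": "jog_arm", "payload": {"rows": [[[0, -22, 0, -0.07], [0, -22, 0, -0.07], [0, -22, 0, -0.07], [0, -22, 0, -0.07], [0, -22, 0, -0.07], [0, -22, 0, -0.07], [0, -22, 0, -0.07], [0, -22, 0, -0.07], [0, -22, 0, -0.07], [0, -22, 0, -0.07], [0, -22, 0, -0.07], [0, -22, 0, -0.07]]]}}

```text
t: 6.87
ee_pos: [0.589, -0.1518, 0.1691]
ee_rot: [-1.34, 0.978, -0.978]
force: [-0.5, -0.0, -1.9]
width: 0.0446
```

```bash
cat >> h.py <<'E'
def st():
    s=arm.get_state();M=Rn.from_rotvec(s['ee_rot']).as_matrix()
    print('t',round(s['t'],2),'pos',np.round(s['ee_pos'],4),'head',round(np.arctan2(M[1,0],M[0,0]),4),'toolx',M[:,0].round(3),'tooly',M[:,1].round(3),'F',np.round(s['force'],1),'M',np.round(s['moment'],2),'w',round(float(s['width']),4)); return s
E
python3 -c "
from h import *
st()"
```

```text
t 6.87 pos [ 0.589  -0.1518  0.1691] head -1.2608 toolx [ 0.305 -0.952  0.   ] tooly [ 0. -0. -1.] F [-0.5 -0.  -1.9] M [-0.03  0.06  0.  ] w 0.0446
```

Request:
{"api": "jog_arm", "payload": {"rows": [[[-2, -20, 0, -0.05], [-2, -20, 0, -0.05], [-2, -20, 0, -0.05], [-2, -20, 0, -0.05], [-2, -20, 0, -0.05], [-2, -20, 0, -0.05], [-2, -20, 0, -0.05], [-1, -20, 0, -0.05], [0, -6, -15, 0], [0, 0, -15, 0], [0, 0, 0, 0], [0, 0, 0, 0]]]}}

```text
t: 7.87
ee_pos: [0.5736, -0.3134, 0.1369]
ee_rot: [-1.17, 1.273, -1.265]
force: [0.8, 0.3, -1.4]
width: 0.0445
```

```bash
python3 -c "
from h import *
st()
p=shot('wrist','w3');s=shot('side','s3')
def J(x,y,z,q=(.5842,-.3147,-.0895)):
    c,n=np.cos(q[2]),np.sin(q[2]); return [q[0]+c*x-n*y,q[1]+n*x+c*y,z]
for L in [(-.1,.0225,.026),(-.1,.0365,.026),(-.11,.05,.018),(-.11,-.055,.018),(.055,.0225,.026)]: print(px(p,J(*L)))
"
```

```text
t 7.87 pos [ 0.5736 -0.3134  0.1369] head -1.6522 toolx [-0.081 -0.997 -0.002] tooly [-0.003  0.003 -1.   ] F [ 0.8  0.3 -1.4] M [ 0.    0.13 -0.01] w 0.0445
[258.923377   300.97267346]
[243.79816958 300.8297638 ]
[231.05072215 304.76983441]
[340.55719775 305.80535933]
[255.87213255 129.16341902]
```

View pics/w3.png

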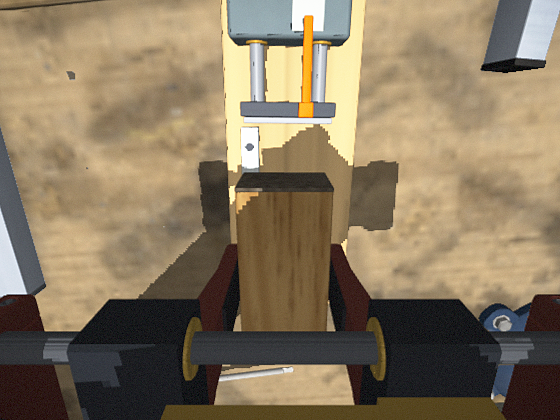

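View pics/s3.png

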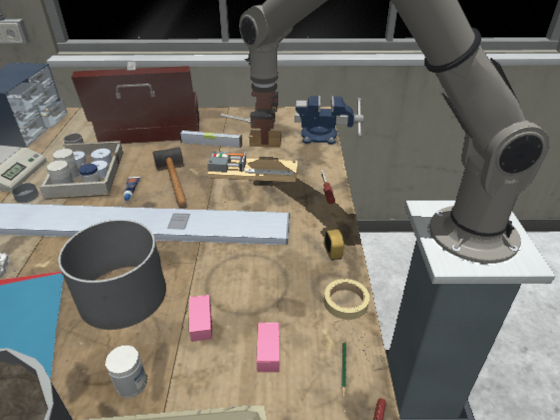

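Request:
{"api": "jog_arm", "payload": {"rows": [[[0, -3, -10, -0.004], [0, -2.5, -20, -0.004], [0, 0, -20, 0], [0, 0, -15, 0], [0, 0, -10, 0], [0, 0, -5, 0], [0, 0, 0, 0], [0, 0, 0, 0], [0, 0, 0, 0]]]}}

```text
t: 8.72
ee_pos: [0.5748, -0.3216, 0.0602]
ee_rot: [-1.164, 1.275, -1.277]
force: [0.7, 0.0, -0.5]
width: 0.0448
```

```bash
python3 -c "
from h import *
st()
p=shot('wrist','w4')
s=shot('side','s4')['image'][:,:,::-1]
cv2.imwrite('pics/s4z.png',cv2.resize(s[110:200,190:310],None,fx=6,fy=6,interpolation=cv2.INTER_CUBIC))
"
```

```text
t 8.72 pos [ 0.5748 -0.3216  0.0602] head -1.662 toolx [-0.091 -0.996  0.001] tooly [ 0.001 -0.001 -1.   ] F [ 0.7  0.  -0.5] M [0.02 0.13 0.03] w 0.0448
```

View pics/w4.png

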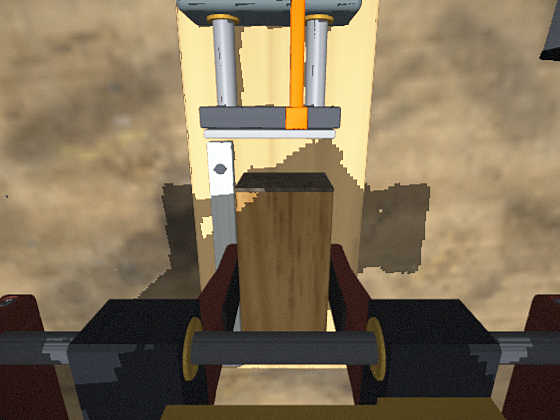

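View pics/s4z.png

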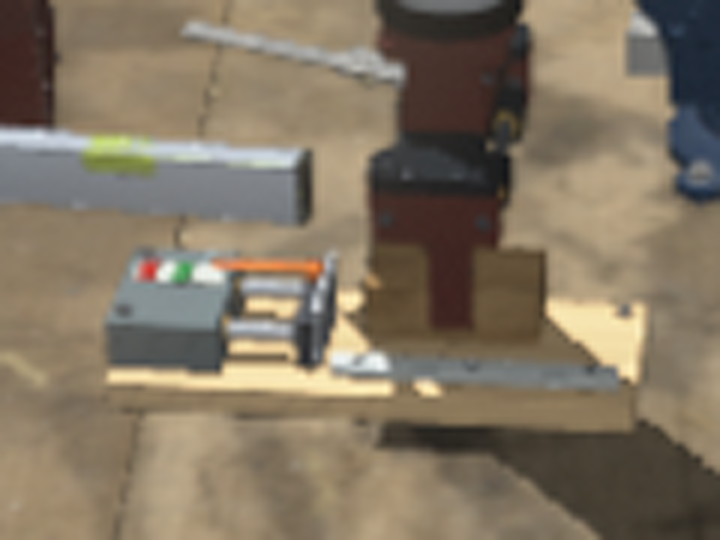

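Request:
{"api": "jog_arm", "payload": {"rows": [[[0, 0, -5, 0], [0, 0, -4, 0], [0, 0, -2, 0], [0, 0, 0, 0], [0, 0, 0, 0], [0, 0, 0, 0]]]}}

```text
t: 9.32
ee_pos: [0.5741, -0.3212, 0.0481]
ee_rot: [-1.165, 1.276, -1.276]
force: [0.5, -0.0, -1.1]
width: 0.0453
```

Request:
{"api": "jog_arm", "payload": {"rows": [[[0, 0, -1, 0], [0, 0, 0, 0], [0, 0, 0, 0]]]}}

```text
t: 9.57
ee_pos: [0.5742, -0.3212, 0.0473]
ee_rot: [-1.165, 1.276, -1.276]
force: [0.0, -0.1, -1.1]
width: 0.0449
```

Request:
{"api": "jog_arm", "payload": {"rows": [[[0, 0, -1, 0], [0, 0, 0, 0], [0, 0, 0, 0]]]}}

```text
t: 9.82
ee_pos: [0.5742, -0.3212, 0.0472]
ee_rot: [-1.164, 1.276, -1.276]
force: [-3.0, 2.9, 7.5]
width: 0.0448
```

Request:
{"api": "jog_arm", "payload": {"rows": [[[0, 0, -0.3, 0], [0.1, 1.5, 0, 0], [0.2, 1.5, 0, 0], [0.1, 1, 0, 0], [0, 0, 0, 0], [0, 0, 0, 0]]]}}

```text
t: 10.32
ee_pos: [0.5748, -0.3193, 0.0473]
ee_rot: [-1.165, 1.274, -1.28]
force: [-1.2, -3.0, 6.4]
width: 0.0446
```

```bash
python3 -c "
from h import *
st()
p=shot('wrist','w5')
cv2.imwrite('pics/w5z.png',cv2.resize(p['image'][100:290,170:390,::-1],None,fx=3.4,fy=3.1))
"
```

```text
t 10.32 pos [ 0.5748 -0.3193  0.0473] head -1.6631 toolx [-0.092 -0.996  0.003] tooly [ 0.002 -0.003 -1.   ] F [-1.2 -3.   6.4] M [-0.65  0.56  0.03] w 0.0446
```

View pics/w5z.png

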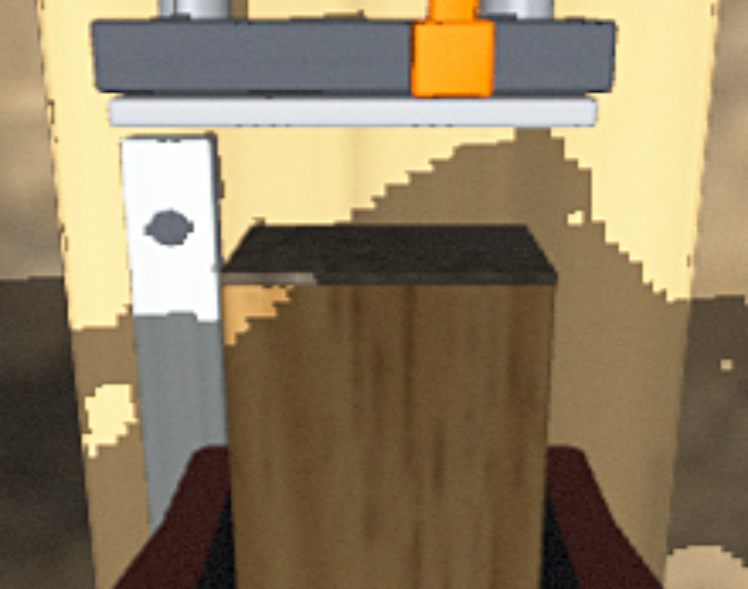

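Request:
{"api": "jog_arm", "payload": {"rows": [[[0, 0, 0.9, 0], [0, 0, 0, 0], [0.1, 1, 0, 0], [0.1, 1, 0, 0], [0, 0, 0, 0], [0, 0, 0, 0]]]}}

```text
t: 10.87
ee_pos: [0.575, -0.3159, 0.0472]
ee_rot: [-1.165, 1.275, -1.278]
force: [-1.6, -3.6, 5.3]
width: 0.0447
```

Request:
{"api": "jog_arm", "payload": {"rows": [[[0.1, 1, 0, 0], [0, 0, 0, 0], [0, 0, 0, 0]]]}}

```text
t: 11.12
ee_pos: [0.5751, -0.3149, 0.0472]
ee_rot: [-1.165, 1.275, -1.278]
force: [0.0, -4.5, 5.9]
width: 0.0445
```

Request:
{"api": "jog_arm", "payload": {"rows": [[[0, 0, 0.4, 0], [0.1, 0.7, 0, 0], [0, 0, 0, 0], [0, 0, 0, 0]]]}}

```text
t: 11.45
ee_pos: [0.5751, -0.3148, 0.0473]
ee_rot: [-1.166, 1.275, -1.279]
force: [0.5, -6.6, 1.2]
width: 0.0448
```

Request:
{"api": "jog_arm", "payload": {"rows": [[[0.1, 0.7, 0, 0], [0, 0, 0, 0], [0, 0, 0, 0]]]}}

```text
t: 11.7
ee_pos: [0.5751, -0.3147, 0.0473]
ee_rot: [-1.166, 1.274, -1.28]
force: [0.1, -7.2, 0.4]
width: 0.0447
```

Request:
{"api": "jog_arm", "payload": {"rows": [[[0.1, 0.7, 0, 0], [0, 0, 0, 0], [0, 0, 0, 0]]]}}

```text
t: 11.95
ee_pos: [0.5751, -0.3148, 0.0473]
ee_rot: [-1.167, 1.274, -1.281]
force: [0.7, -9.0, -0.5]
width: 0.0449
```

```bash
python3 -c "
from h import *
st()
p=shot('wrist','w6')
cv2.imwrite('pics/w6z.png',cv2.resize(p['image'][100:290,170:390,::-1],None,fx=3.4,fy=3.1))
"
```

```text
t 11.95 pos [ 0.5751 -0.3148  0.0473] head -1.6632 toolx [-0.092 -0.996  0.005] tooly [ 0.001 -0.005 -1.   ] F [ 0.7 -9.  -0.5] M [-2.23  0.09  0.04] w 0.0449
```

View pics/w6z.png

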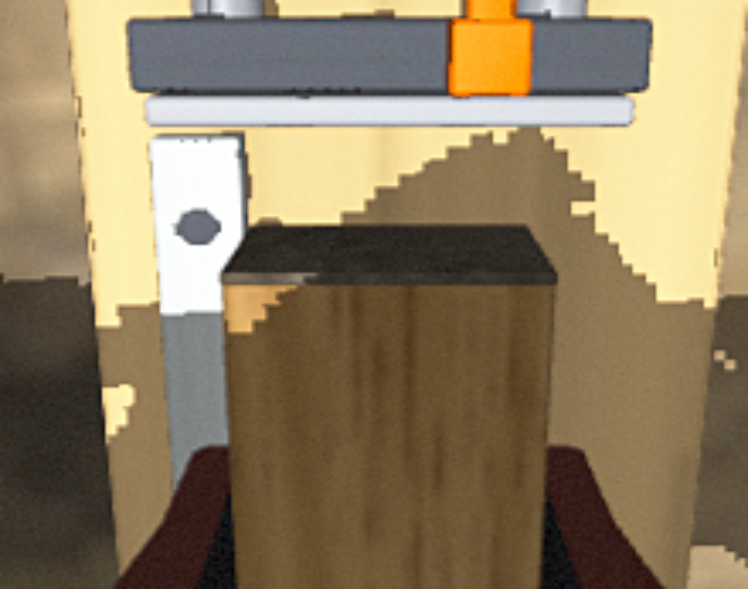

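Request:
{"api": "jog_arm", "payload": {"rows": [[[0, -1.3, -0.6, 0], [2, -0.18, 0, 0], [2, -0.18, 0, 0], [2, -0.18, 0, 0], [2, -0.18, 0, 0], [2, -0.18, 0, 0], [2, -0.18, 0, 0], [2, -0.18, 0, 0], [2, -0.18, 0, 0], [0, 0, 0, 0], [0, 0, 0, 0], [0, 0, 0, 0]]]}}

```text
t: 13.0
ee_pos: [0.587, -0.3161, 0.0472]
ee_rot: [-1.167, 1.282, -1.275]
force: [-12.4, -1.7, 16.1]
width: 0.045
```

```bash
python3 -c "
from h import *
st()"
```

```text
t 13.0 pos [ 0.587  -0.3161  0.0472] head -1.6644 toolx [-0.093 -0.996 -0.   ] tooly [-0.006  0.001 -1.   ] F [-12.4  -1.7  16.1] M [-0.38  2.6   0.19] w 0.045
```

Request:
{"api": "jog_arm", "payload": {"rows": [[[0, 0, 0.8, 0], [0, 0, 0, 0], [0, 0, 0, 0], [0, 0, 0, 0]]]}}

```text
t: 13.33
ee_pos: [0.5878, -0.3161, 0.0473]
ee_rot: [-1.168, 1.281, -1.276]
force: [-8.1, -3.6, 9.3]
width: 0.0445
```

```bash
python3 -c "
from h import *
st()"
```

```text
t 13.33 pos [ 0.5878 -0.3161  0.0473] head -1.6639 toolx [-0.093 -0.996  0.001] tooly [-0.005 -0.    -1.   ] F [-8.1 -3.6  9.3] M [-0.81  1.87  0.16] w 0.0445
```

Request:
{"api": "jog_arm", "payload": {"rows": [[[0, 0, 0.8, 0], [0, 0, 0, 0], [0, 0, 0, 0], [1, -0.1, 0, 0], [1, -0.1, 0, 0], [1, -0.1, 0, 0], [0, 0, 0, 0], [0, 0, 0, 0], [0, 0, 0, 0]]]}}

```text
t: 14.08
ee_pos: [0.5909, -0.3164, 0.0474]
ee_rot: [-1.168, 1.281, -1.276]
force: [-6.8, -5.1, 2.9]
width: 0.0444
```

```bash
python3 -c "
from h import *
st()"
```

```text
t 14.08 pos [ 0.5909 -0.3164  0.0474] head -1.6637 toolx [-0.093 -0.996  0.001] tooly [-0.005 -0.001 -1.   ] F [-6.8 -5.1  2.9] M [-1.21  1.53  0.14] w 0.0444
```

Request:
{"api": "jog_arm", "payload": {"rows": [[[1, -0.3, 0, 0], [1, -0.3, 0, 0], [1, -0.2, 0, 0], [1, -0.1, 0, 0], [0, 0, 0, 0], [0, 0, 0, 0], [0, 0, 0, 0]]]}}

```text
t: 14.67
ee_pos: [0.5953, -0.3168, 0.0474]
ee_rot: [-1.168, 1.28, -1.275]
force: [-5.7, -3.8, 4.6]
width: 0.0446
```

```bash
python3 -c "
from h import *
st()
p=shot('wrist','w7')
cv2.imwrite('pics/w7z.png',cv2.resize(p['image'][20:290,150:410,::-1],None,fx=2.8,fy=2.2))
"
```

```text
t 14.67 pos [ 0.5953 -0.3168  0.0474] head -1.6633 toolx [-0.092 -0.996  0.001] tooly [-0.005 -0.    -1.   ] F [-5.7 -3.8  4.6] M [-1.05  1.38  0.12] w 0.0446
```

View pics/w7z.png

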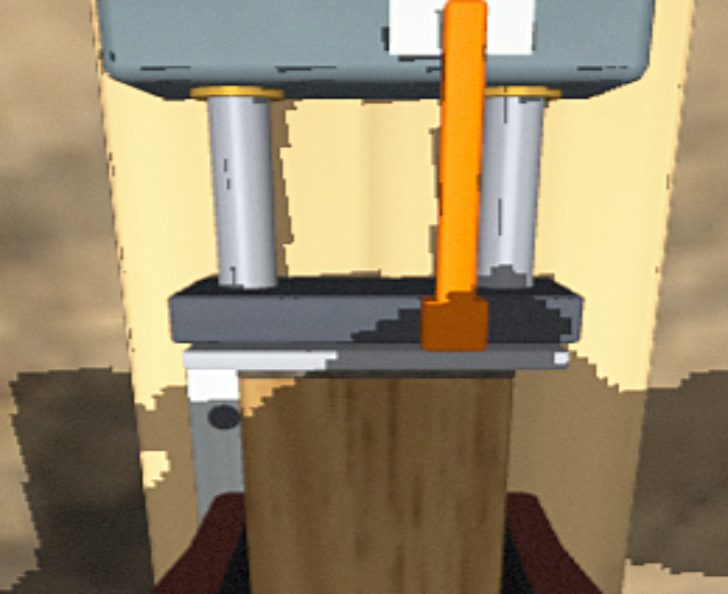

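Request:
{"api": "jog_arm", "payload": {"rows": [[[1, -0.1, 0.1, 0], [1, -0.1, 0, 0], [1, -0.1, 0, 0], [1, -0.1, 0, 0], [1, -0.1, 0, 0], [1, -0.1, 0, 0], [0, 0, 0, 0], [0, 0, 0, 0], [0, 0, 0, 0]]]}}

```text
t: 15.47
ee_pos: [0.5993, -0.3172, 0.0474]
ee_rot: [-1.169, 1.284, -1.273]
force: [-11.8, -2.6, 8.7]
width: 0.0449
```

```bash
python3 -c "
from h import *
st()"
```

```text
t 15.47 pos [ 0.5993 -0.3172  0.0474] head -1.664 toolx [-0.093 -0.996 -0.001] tooly [-0.008  0.002 -1.   ] F [-11.8  -2.6   8.7] M [-0.63  2.5   0.21] w 0.0449
```

Request:
{"api": "jog_arm", "payload": {"rows": [[[0, 0, 0.5, 0], [1, 0, 0.1, 0], [1, 0, 0.1, 0], [1, 0, 0.1, 0], [1, -0.1, 0.1, 0], [1, -0.1, 0.1, 0], [1, -0.1, 0.1, 0], [1, -0.1, 0.1, 0], [0, 0, 0, 0], [0, 0, 0, 0], [0, 0, 0, 0]]]}}

```text
t: 16.38
ee_pos: [0.6053, -0.3177, 0.0477]
ee_rot: [-1.17, 1.285, -1.272]
force: [-11.1, -4.8, 2.9]
width: 0.0448
```

```bash
python3 -c "
from h import *
st()"
```

```text
t 16.38 pos [ 0.6053 -0.3177  0.0477] head -1.6642 toolx [-0.093 -0.996 -0.   ] tooly [-0.01   0.001 -1.   ] F [-11.1  -4.8   2.9] M [-0.94  2.59  0.28] w 0.0448
```

Request:
{"api": "jog_arm", "payload": {"rows": [[[1, -0.1, 0, 0], [1, -0.1, 0, 0], [1, -0.1, 0.1, 0], [1, -0.1, 0, 0], [1, -0.1, 0.1, 0], [1, -0.1, 0, 0], [0, 0, 0, 0], [0, 0, 0, 0], [0, 0, 0, 0]]]}}

```text
t: 17.13
ee_pos: [0.6102, -0.3182, 0.0477]
ee_rot: [-1.171, 1.287, -1.271]
force: [-14.0, -2.6, 3.4]
width: 0.0449
```

```bash
cat > look.py <<'E'
from h import *
n=sys.argv[1]
st()
p=shot('wrist','w'+n)
cv2.imwrite(f'pics/w{n}z.png',cv2.resize(p['image'][0:290,150:410,::-1],None,fx=2.8,fy=2))
t=shot('top','t'+n); s=shot('side','s'+n)
a=cv2.resize(t['image'][115:185,390:450,::-1],None,fx=6,fy=6,interpolation=cv2.INTER_CUBIC)
b=cv2.resize(s['image'][135:195,200:270,::-1],None,fx=6,fy=6,interpolation=cv2.INTER_CUBIC)
h=max(a.shape[0],b.shape[0]); 
pad=lambda m:cv2.copyMakeBorder(m,0,h-m.shape[0],0,0,cv2.BORDER_CONSTANT)
cv2.imwrite(f'pics/ts{n}.png',np.hstack([pad(a),pad(b)]))
E
python3 look.py 8
```

```text
t 17.13 pos [ 0.6102 -0.3182  0.0477] head -1.6644 toolx [-0.093 -0.996 -0.001] tooly [-0.012  0.002 -1.   ] F [-14.   -2.6   3.4] M [-0.78  3.15  0.28] w 0.0449
```

View pics/w8z.png

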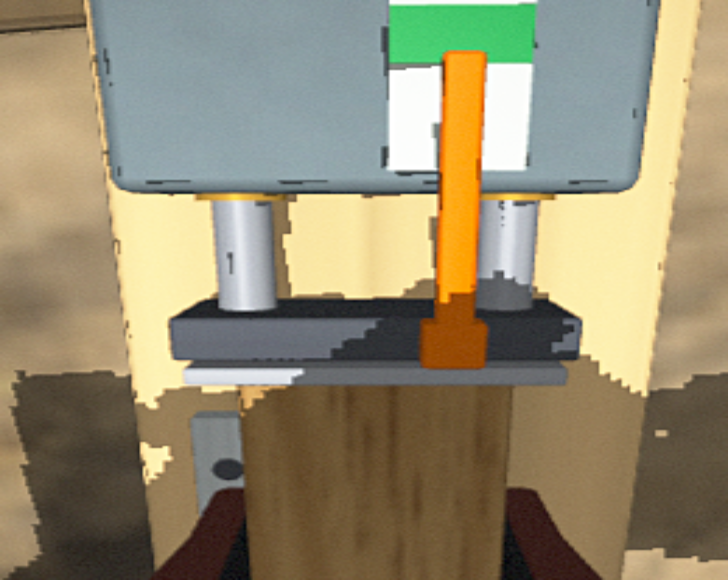

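View pics/ts8.png

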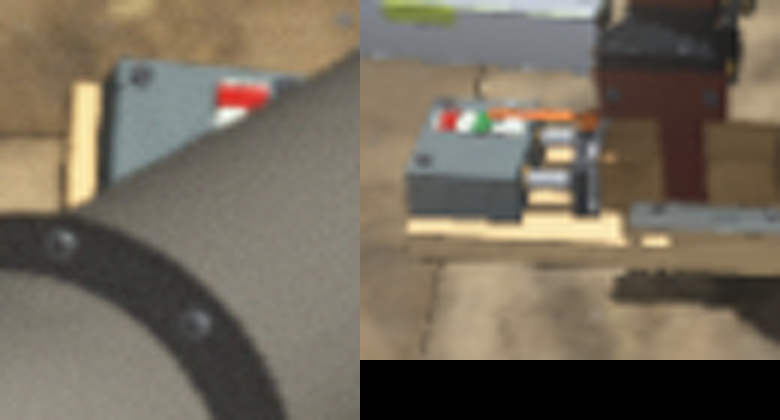

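Request:
{"api": "jog_arm", "payload": {"rows": [[[1, -0.1, 0.1, 0], [1, -0.1, 0, 0], [1, -0.1, 0, 0], [1, -0.1, 0, 0], [0, 0, 0, 0], [0, 0, 0, 0], [0, 0, 0, 0], [0, 0, 0, 0]]]}}

```text
t: 17.95
ee_pos: [0.6135, -0.3185, 0.0477]
ee_rot: [-1.171, 1.289, -1.27]
force: [-16.6, -2.2, 6.3]
width: 0.0447
```

```bash
python3 look.py 9
```

```text
t 17.95 pos [ 0.6135 -0.3185  0.0477] head -1.6646 toolx [-0.094 -0.996 -0.002] tooly [-0.013  0.003 -1.   ] F [-16.6  -2.2   6.3] M [-0.66  3.5   0.3 ] w 0.0447
```

View pics/w9z.png

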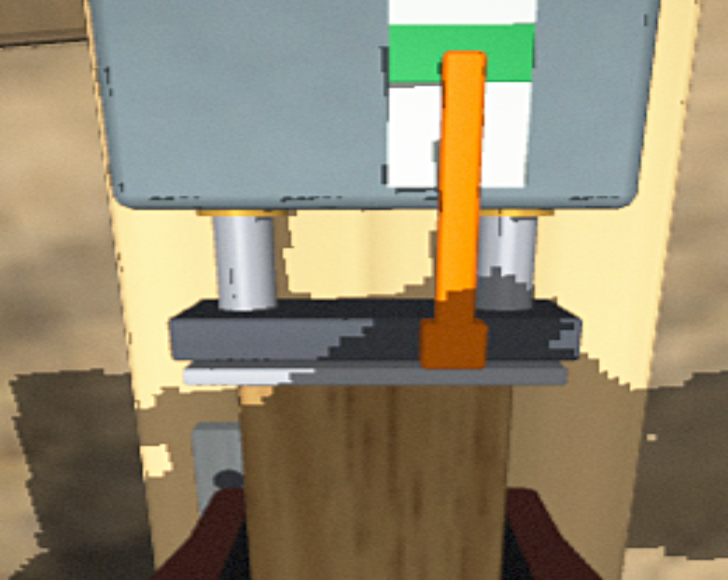

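View pics/ts9.png

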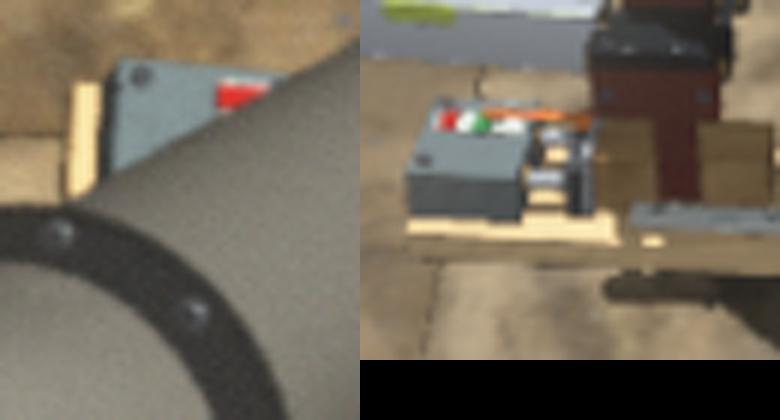

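Request:
{"api": "jog_arm", "payload": {"rows": [[[0, 0, 0, 0], [0, 0, 0, 0], [0, 0, 0, 0], [0, 0, 0, 0], [0, 0, 0, 0], [0, 0, 0, 0], [0, 0, 0, 0], [0, 0, 0, 0], [0, 0, 0, 0], [0, 0, 0, 0], [0, 0, 0, 0], [0, 0, 0, 0]]]}}

```text
t: 19.1
ee_pos: [0.6135, -0.3185, 0.0477]
ee_rot: [-1.171, 1.289, -1.27]
force: [-16.4, -1.3, 6.6]
width: 0.0447
```

Request:
{"api": "jog_arm", "payload": {"rows": [[[0, 0, 0, 0], [0, 0, 0, 0], [0, 0, 0, 0], [0, 0, 0, 0], [0, 0, 0, 0], [0, 0, 0, 0], [0, 0, 0, 0], [0, 0, 0, 0], [0, 0, 0, 0], [0, 0, 0, 0], [0, 0, 0, 0], [0, 0, 0, 0]]]}}

```text
t: 20.1
ee_pos: [0.6135, -0.3185, 0.0477]
ee_rot: [-1.171, 1.289, -1.27]
force: [-16.0, -1.5, 7.2]
width: 0.0446
```

Request:
{"api": "jog_arm", "payload": {"rows": [[[0, 0, 0, 0], [0, 0, 0, 0], [0, 0, 0, 0], [0, 0, 0, 0], [0, 0, 0, 0], [0, 0, 0, 0], [0, 0, 0, 0], [0, 0, 0, 0], [0, 0, 0, 0], [0, 0, 0, 0], [0, 0, 0, 0], [0, 0, 0, 0]]]}}

```text
t: 21.1
ee_pos: [0.6135, -0.3185, 0.0477]
ee_rot: [-1.171, 1.289, -1.27]
force: [-16.4, -1.6, 5.6]
width: 0.0447
```

Request:
{"api": "jog_arm", "payload": {"rows": [[[0, 0, 0, 0], [0, 0, 0, 0], [0, 0, 0, 0], [0, 0, 0, 0], [0, 0, 0, 0], [0, 0, 0, 0], [0, 0, 0, 0], [0, 0, 0, 0], [0, 0, 0, 0], [0, 0, 0, 0], [0, 0, 0, 0], [0, 0, 0, 0]]]}}

```text
t: 22.1
ee_pos: [0.6135, -0.3185, 0.0477]
ee_rot: [-1.171, 1.289, -1.27]
force: [-16.4, -2.0, 7.1]
width: 0.045
```

```bash
python3 look.py 10; python3 -c "
import cv2
s=cv2.imread('pics/s10.png');cv2.imwrite('pics/s10z.png',cv2.resize(s[125:195,195:310],None,fx=6.5,fy=6.5,interpolation=cv2.INTER_CUBIC))"
```

```text
t 22.1 pos [ 0.6135 -0.3185  0.0477] head -1.6647 toolx [-0.094 -0.996 -0.002] tooly [-0.013  0.003 -1.   ] F [-16.4  -2.    7.1] M [-0.62  3.55  0.31] w 0.045
```

View pics/w10z.png

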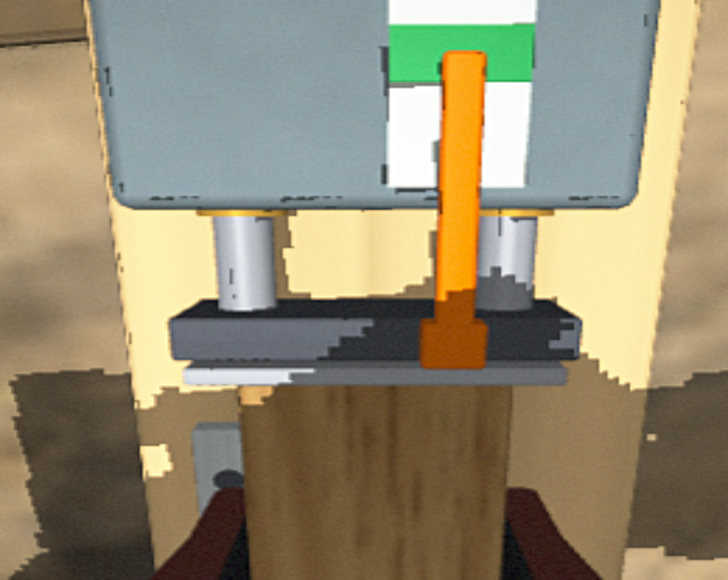

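View pics/s10z.png

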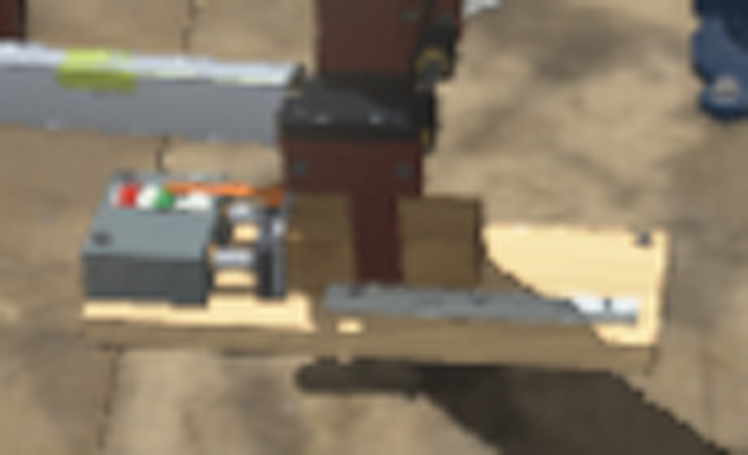

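```bash
python3 -c "
from h import *
print(arm.job_done()); st()"
```

```text
the job is handed in; nothing more can be done
None
the job is handed in; nothing more can be done
```

The wood block is lying flat on the bed along the rail, and the arm is still pressing its end against the steel plate. I picked it up across its 45 mm width, left the two pink look-alikes alone, and slid it against the rail and then into the plate.

- **Pointer:** it stands near the middle of the green band. The wrist picture puts the plate in by about 16–17 mm; working it out from the arm's position gives about 18.6 mm. Both are inside the band and well short of the red mark.
- **Hold:** for about 4 s before I handed the job in (t = 18 to 22.1 s), the measured arm position did not change and the push stayed steady.
- **Force:** the wrist reads about 16 N along the push. I put about 9 N of that on the plate and the rest down to friction on the bed and rail. The plate force itself could not be measured directly.
- **Alignment:** a sideways reaction of 3–4 N, felt during the final advance, shows the block bearing on the rail. At the end it had dropped to about 3 N. The gripper is within about 5 mrad of the rail direction and tilted about 13 mrad, and it touched the bed at the expected height.
- **Bystanders:** I kept clear of them and saw no contact, but I did not re-measure their positions at the end.

The end-state reading after handing in was refused, so the last checks are from just before it.

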